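# Load the last hexagonal insert and lower the heater cover

### The arm

A 6-joint arm with a two-finger parallel gripper is mounted at the origin on a cart in front of the work surface, level with it; the furniture and walls round the work are solid. World frame = base frame: x ahead of the robot, y to its left, z up, the work surface at z = 0. Lengths are in m, angles in rad, forces in N, time in s.
With the tool pointing down it reaches from about 0.25 to 0.725 m from the base axis. Payload 4 kg.
Tool frame: the origin (TCP) lies on the centre line of the jaws, within the pads' length; the fingertips stand 14 mm ahead of it and the grasp point (between the pads) lies 5 mm behind it; z points along the fingers, x is the direction in which the jaws open and shut, and the axes are right-handed (so a half turn about z gives the same grasp; the last joint's range is limited). The gripper opens to 85 mm and grips with 20 to 120 N. Pads are 22 mm wide; open, the fingers measure 114 mm over their backs; the gripper's body (76 mm by 85 mm) begins 54 mm behind the grasp point. The pads swing forward as they close: fully open they stand 13 mm farther back than shut.
Start: joints at [-1.284, 0.241, 0.005, 1.335, 0, 1.571], TCP at [0.141, -0.48, 0.245] pointing down, gripper open.
Joint ranges: [-2.72, 2.72], [-1.05, 1.87], [-1.09, 1.28], [-1.99, 2.15], [-1.42, 1.44], [-3.14, 3.14]. Speed limits (rad/s): [2.79, 2.79, 3.14, 3.14, 3.14, 3.14].

### API

Orientations are given as a unit quaternion [x, y, z, w].
In Python, from workcell import bot gives the robot as it stands.
- The arm moves only by the tool play_rows, never from a script. Its argument "motion" is a list of rows, each an object with "fingers": the closure, from -1 (fully open) to 1 (shut), so that 0 is half open; "translation": the shift along the tool's x, y, z in cm, a list of three; "roll": the turn about the tool's z in degrees. A call has 1 to 20 rows; each row is the pose to reach, as a shift and turn from the pose commanded when the call began, along the tool's axes at that moment; what a row does not reach only later rows make up. A row lasts 1/12 s, in which the tool goes at most 41.7 mm and 7.16 degrees, less where a joint would pass 70% of its speed; a pose out of reach is approached as far as the arm can. A call with a gripper value outside its range is refused whole. The fingers move at their own pace and stop on an object; the grip force is fixed at half the most. Time passes only in rows, so rows that repeat a pose let the fingers close. It gives the time, the measured TCP pose, the force and the opening at its end, in the units of the state.
- bot.get_obs(): the state, without advancing time (a new reading comes with each control period).
- bot.camera(name): name is "side" or "top"; returns a dict with "pixels" (384x512x3 uint8, red, green, blue), "intrinsics" (3x3 intrinsics, pixels), "k1" (the pictures are not rectified: a ray, as slopes to the right and down, at radius r is drawn at 1 + k1 r^2 times it, then the intrinsics apply), "world_to_cam" (4x4, takes a point from world to camera coordinates). Camera axes: x right, y down, z forward; pixel columns grow to the right and rows downward; lengths in m; the calibration is good to about 2 mm. A picture is of the moment at which its call begins. There is no depth.
- bot.job_done(): hands the job in, once; it reports no verdict.
The state is a dict: "clock": time; "joint_pos": joint angles; "joint_vel": joint speeds; "tau": joint torques, N m; "eef_pos": TCP position; "tool_rot": TCP orientation; "ft_force": force on the tool from outside, world axes, zero at the start; "ft_torque": the same for the moment, N m; "grip_width": finger opening in m.
Only numpy, scipy, OpenCV 4.12 (cv2) and the standard library are available. Lean on these libraries where they do the work, as an engineer would, in place of code of your own. Each camera call takes 0.05 s, during which the arm holds its last target. There are 200 camera calls.

### The job

Put the loose hexagonal block insert into the open well of the dry block heater, standing flat and pushed up snugly so that its flat faces touch both hexagonal blocks already there. Then lower the hinged cover gently, without dropping it or pressing hard, until it rests on its rubber stop, and let go. Leave the round block, the check weight and the other things standing where they are.

Things in the scene. Friction and masses are not known exactly. Their poses are not given: they have to be found in the camera images.
- heater: Dry block heater, fixed: a grey box 103 (x) x 91 (y) x 100 (high) mm with an open well on top and a hinged cover. Origin: centre of its underside, on the worktop. Its +x points from its front to the hinge at its rear, +y to its left seen from the front (from where one faces its +x), z up.
- well (a point): Centre of the well's floor, 65 mm above the worktop, axes as the heater. The well is 87 mm long in x and 75 mm wide in y inside; its wall tops are 35 mm above the floor.
- stop_bracket (a point): Top of the small steel bracket on the heater's right side. From it rises the screw with a rubber cap on which the cover's ear lands. Its height was set by the last user and is not known: the cover comes to rest anywhere from 0 to 0.16 rad, so feel for it. The rubber gives a little: 1 mm at the handle for each 2 to 4 N. Do not press the handle with over 10 N.
- cover (a joint): Angle of the white hinged cover (hood 104 x 91 x 46 mm, 0.22 to 0.3 kg). 0: level over the well, rim 104 mm above the worktop; grows on opening; 1.6: end stop, upright. Starts near 1.5. Hinge friction keeps it open near upright; below about 0.6 it falls shut. It must not close faster than 1.2 rad/s (a free fall of 2 mm at the handle is the most), so guide it until it is on the stop.
- cover_handle (a point): Middle of the round steel handle bar, 10 mm diameter, 70 mm long, parallel to the hinge, held by two arms 41 mm clear of the cover's front edge. 153 mm in front of the hinge axis and 12 mm above it when the cover is level (then 116 mm above the worktop; open about 257 mm). Can be pinched from above at every angle, fingers closing across the bar, which turns between the pads.
- cover_hinge (a point): Middle of the hinge axis at the heater's rear: x = +56, y = 0 mm in the heater's frame, 104 mm above the worktop. The axis runs along the heater's y.
- hex_new_center (a point): Loose hexagonal aluminium block to load: 36 mm across flats, 41.6 across corners, 40 high, 0.12 kg. Point: centre of the hexagon, 20 mm above its underside. Two corners lie on its x axis, two flats face its +y and -y. On top an upright tab to grasp: 24 mm long in x, 8 thick in y, its top 68 mm above the underside (seated it clears the closed cover).
- hex_left_center (a point): Equal hexagonal block already in the rear left of the well (loose), about x = +21, y = +18 mm in the heater's frame, x axis along the heater's x, a flat facing hex_right. Point 20 mm above its underside. The new block goes in the notch in front of the two: 31 mm before the middle between them, turned as the heater.
- hex_right_center (a point): Equal hexagonal block already in the rear right of the well (loose), about x = +21, y = -18 mm in the heater's frame. Point 20 mm above its underside.
- round_block_center (a point): A round insert, 36 mm diameter, 40 mm high with the same tab; not wanted here. Stands near the new hexagonal block; the two change places from run to run. Point 20 mm above its underside.
- cal_weight: Steel check weight with a knob, 31 mm diameter, 49 mm high. Bystander. Origin: centre of its underside.
- vial: Small white-capped sample vial, 23 mm diameter, 52 mm high. Bystander. Origin: centre of its underside.

How it is judged:
By the outcome, as a careful person would: the job done as asked, in the order asked, and still so for the second after the job is handed in, with the robot touching nothing.
It also fails if it takes over 72 s, if anything falls off the work surface, if the arm or the gripper's body presses on something with over 40 N, if the wrist force passes 120 N, or if a joint passes its speed limit or range.

## Working session

There is one attempt and no reset: what is moved stays moved. The work goes in short steps, Python scripts to look and compute and a tool call to move; the robot and the scene stay as the last step left them, time stands still between calls to the robot, and variables do not carry over. Pictures are saved under pics/ and viewed, about 8 in all and at most 12, crops included, and the job is handed in when it is done.

Besides the shell and the picture viewer there is one more tool, called after "Call:" by a JSON object that holds its "name" and its "arguments". play_rows: Moves the arm, as the interface text tells. Its arguments: {"type":"object","properties":{"motion":{"type":"array","items":{"type":"object","properties":{"fingers":{"type":"number"},"translation":{"type":"array","items":{"type":"number"}},"roll":{"type":"number"}}}}},"required":["motion"]}

```bash
mkdir -p pics
cat > h.py <<'E'
from workcell import bot
import numpy as np, cv2
def snap(n,f):
    c=bot.camera(n); cv2.imwrite(f,c["pixels"][:,:,::-1]); np.savez(f[:-4]+".npz",**{k:np.array(c[k]) for k in c}); return c
def load(f): return dict(np.load(f[:-4]+".npz"))
def ray(c,u,v):
    K=c["intrinsics"]; k=float(c["k1"])
    D=np.array([k,0,0,0,0.])
    p=cv2.undistortPoints(np.array([[[u,v]]],float),K,D)[0,0]
    T=np.array(c["world_to_cam"]); R=T[:3,:3]; o=-R.T@T[:3,3]
    return o,R.T@np.array([p[0],p[1],1])
def onz(c,u,v,z):
    o,d=ray(c,u,v); return o+d*(z-o[2])/d[2]
def proj(c,P):
    T=np.array(c["world_to_cam"]); D=np.array([float(c["k1"]),0,0,0,0])
    return cv2.projectPoints(np.array(P,float).reshape(-1,3),cv2.Rodrigues(T[:3,:3])[0],T[:3,3],c["intrinsics"],D)[0][:,0]
E
python3 - <<'E'
from h import *
for n in("top","side"):
    c=snap(n,f"pics/{n}0.png"); print(n,c["k1"],c["intrinsics"][0],(-c["world_to_cam"][:3,:3].T@c["world_to_cam"][:3,3]).round(3),c["world_to_cam"][:3,:3].round(2).tolist())
print(bot.get_obs())
E
```

```text
top -0.017727046564950923 [394.40474765   0.         252.18287384] [ 0.312 -0.376  0.957] [[-0.02, -1.0, -0.01], [-0.99, 0.02, -0.12], [0.12, 0.01, -0.99]]
side -0.03552329108909244 [462.83699116   0.         248.09508662] [-0.316 -0.411  0.572] [[0.1, -0.99, 0.02], [-0.55, -0.07, -0.83], [0.83, 0.07, -0.55]]
{'clock': 0.1, 'joint_pos': array([-1.28400316e+00,  2.41335289e-01,  3.89218225e-03,  1.33518408e+00,
        3.01332411e-06,  1.57079963e+00]), 'joint_vel': array([ 9.63388940e-04, -1.95571473e-03,  2.71487788e-03,  7.63998873e-04,
        7.59420254e-05, -1.17189715e-03]), 'tau': array([ 5.59982400e-04, -3.73137581e+01,  2.53010416e+01,  1.08833757e-02,
        2.70852132e-05,  3.66211168e-06]), 'eef_pos': array([ 0.1412934 , -0.47908148,  0.2445158 ]), 'tool_rot': array([ 8.00897491e-01, -5.98800777e-01, -7.32266882e-04, -5.49365703e-04]), 'ft_force': array([-0.48361695, -0.38505358, -0.00745678]), 'ft_torque': array([-0.05985744, -0.02024557, -0.0082442 ]), 'grip_width': 0.08558359215794839}
```

View pics/top0.png

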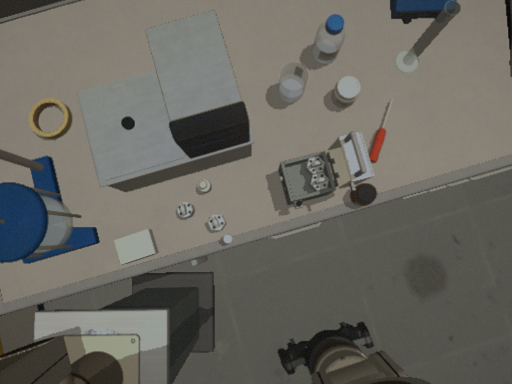

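View pics/side0.png

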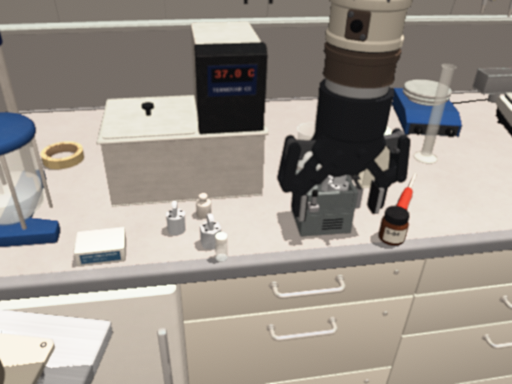

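Top: the heater is at about (308,178), with its hinge and open cover to the right (355,158), so heater +x is roughly world −y. The two block candidates are at (186,211) and (217,223), the weight at (204,186), and the vial at (227,240). Side: the arm hides the heater, and the blocks are at (176,222) and (210,235). Zooming in next.

Run:
```python
from h import *
t=cv2.imread("pics/top0.png"); s=cv2.imread("pics/side0.png")
a=cv2.resize(t[120:220,260:394],(800,600),interpolation=cv2.INTER_CUBIC)
cv2.imwrite("pics/z1.png",a)
b=cv2.resize(t[170:250,165:245],(400,400),interpolation=cv2.INTER_CUBIC)
d=cv2.resize(s[190:270,155:235],(400,400),interpolation=cv2.INTER_CUBIC)
cv2.imwrite("pics/z2.png",np.hstack([b,d]))
```

```text
(no output)
```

View pics/z1.png

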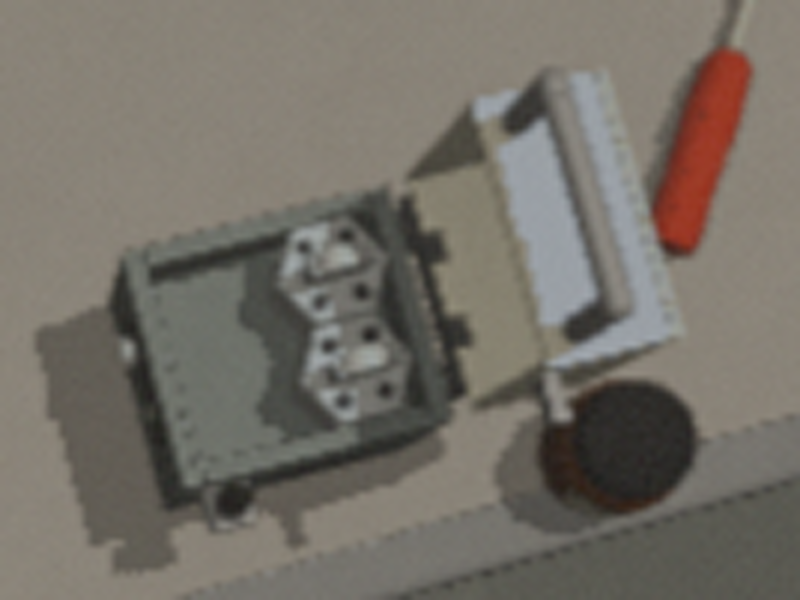

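View pics/z2.png

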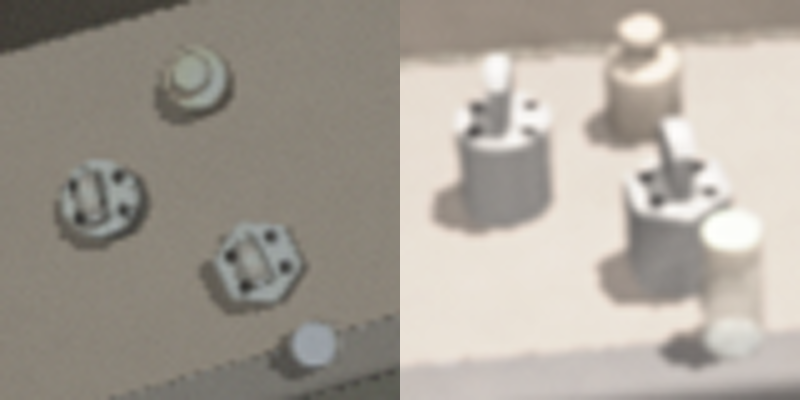

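z1: wall-top corners are at about (128,258), (185,488), (447,412) and (388,188). The bracket and screw at (232,500) are near the front right. The handle bar runs (556,80)–(620,305). z2: the hexagon is the right-hand block (258,264), its tab leaning along (243,235)–(262,290). The round block is at (98,200), and the vial close by at (313,343).

Run:
```python
from h import *
c=load("pics/top0.png"); s=load("pics/side0.png")
f=lambda x,y,z:onz(c,260+x*134/800-.42,120+y/6-.42,z)
C=np.array([f(*p,.1)[:2] for p in [(128,258),(185,488),(447,412),(388,188)]])
print((C*1e3).round(1), C.mean(0)*1e3, [np.linalg.norm(C[i]-C[(i+1)%4])*1e3 for i in range(4)])
ex=(C[2]+C[3]-C[0]-C[1]); print("yaw",np.degrees(np.arctan2(ex[1],ex[0])))
ey=(C[0]+C[3]-C[1]-C[2]); print("yaw from y",np.degrees(np.arctan2(ey[1],ey[0]))-90)
h=[f(*p,.257)[:2] for p in[(556,80),(620,305)]];print("handle",h,np.linalg.norm(h[0]-h[1]))
print("hexL/R top",f(333,265,.105)*1e3,f(358,365,.105)*1e3)
# light aluminium masks
im=c["pixels"].astype(int); hsv=cv2.cvtColor(c["pixels"],cv2.COLOR_RGB2HSV)
for n,(u,v,r,z) in dict(hex=(216.5,222.8,11,.04),rnd=(185,210,11,.04)).items():
    sat=im[...,0]-im[...,2]; g=im.sum(2)/3
    m=np.zeros(g.shape,np.uint8); cv2.circle(m,(int(u),int(v)),r,1,-1)
    print(n, g[int(v)-12:int(v)+12:2,int(u)-12:int(u)+12:2].astype(int).tolist() if n=='hex' else '')
g2=lambda x,y,z:onz(c,165+x/5-.4,170+y/5-.4,z)
print("hex top face c",g2(258,262,.04)*1e3,"tab top",g2(248,258,.068)*1e3)
print("round",g2(102,198,.04)*1e3,"vial",g2(313,343,.052)*1e3,"weight",g2(190,70,.049)*1e3)
P=[g2(*p,.068)[:2] for p in[(240,238),(257,288)]];d=P[0]-P[1];print("tab dir",np.degrees(np.arctan2(d[1],d[0])),np.linalg.norm(d))
for p in[(248,226),(296,228),(304,262),(268,303),(220,294),(214,256)]: print((g2(*p,.04)*1e3).round(1))
# side view estimates
q=lambda x,y,z:onz(s,155+x/5-.4,190+y/5-.4,z)
print("side hex top",q(678,190,.04)*0+q(678-400,190,.04)*1e3,"tabtop",q(675-400,128,.068)*1e3,"vial",q(732-400,228,.052)*1e3)
```

```text
[[ 476.7 -434.9]
 [ 391.4 -453.2]
 [ 417.1 -550. ]
 [ 500.8 -532. ]] [ 446.49168997 -492.50503606] [np.float64(87.28280679469792), np.float64(100.19805414073247), np.float64(85.61685655167042), np.float64(100.03030863484256)]
yaw -75.62123928388004
yaw from y -77.87707370659169
handle [array([ 0.49846231, -0.55600348]), array([ 0.42901429, -0.57167827])] 0.07119498763475256
hexL/R top [ 471.47283539 -509.66114459  105.        ] [ 434.38901028 -517.30352958  105.        ]
hex [[131, 129, 132, 132, 132, 132, 132, 131, 130, 130, 131, 130], [130, 131, 132, 131, 131, 131, 133, 130, 130, 130, 130, 131], [131, 133, 132, 132, 134, 141, 136, 137, 132, 131, 131, 129], [132, 132, 132, 129, 154, 136, 157, 100, 135, 118, 130, 131], [131, 132, 121, 138, 125, 124, 121, 122, 140, 147, 115, 130], [132, 132, 122, 87, 102, 147, 134, 154, 159, 158, 116, 130], [131, 103, 138, 117, 110, 155, 152, 123, 144, 99, 143, 115], [121, 93, 111, 158, 117, 128, 140, 120, 141, 103, 116, 116], [132, 95, 95, 143, 135, 69, 133, 112, 152, 138, 96, 134], [132, 119, 92, 114, 142, 100, 152, 158, 153, 89, 128, 132], [131, 130, 98, 91, 105, 98, 103, 113, 109, 116, 132, 131], [130, 130, 128, 96, 96, 109, 110, 126, 131, 131, 130, 131]]
rnd 
hex top face c [ 351.5499917  -284.39066563   40.        ] tab top [ 352.25053586 -282.702216     68.        ]
round [ 382.91499593 -211.78938314   40.        ] vial [ 313.61543738 -310.31381013   52.        ] weight [ 441.03751221 -254.539624     49.        ]
tab dir 18.187203871484638 0.02383114685975429
[ 368.4 -279.9   40. ]
[ 367.  -302.3   40. ]
[ 351.1 -305.8   40. ]
[ 332.5 -288.8   40. ]
[ 337.1 -266.6   40. ]
[ 354.8 -263.9   40. ]
side hex top [ 347.1794894  -284.02533118   40.        ] tabtop [ 347.83613989 -283.50686892   68.        ] vial [ 313.41108011 -309.44537211   52.        ]
```

```bash
cat >> h.py <<'E'
from scipy.spatial.transform import Rotation as Ro
def shift(P,yaw=None):
    o=bot.get_obs(); R=Ro.from_quat(o["tool_rot"]).as_matrix()
    y=np.degrees(np.arctan2(R[1,0],R[0,0]))
    print("t%.2f"%o["clock"],"tcp",(o["eef_pos"]*1e3).round(1),"yaw %.1f"%y,"F",o["ft_force"].round(1),"w %.4f"%o["grip_width"],"tz",R[:,2].round(3),"j",o["joint_pos"].round(2))
    print("shift cm",(R.T@(np.array(P)-o["eef_pos"])*100).round(2), "roll",None if yaw is None else round(y-yaw,1))
E
python3 -c "
from h import *
shift([.350,-.284,.15],-73)"
```

```text
t0.10 tcp [ 141.3 -479.1  244.5] yaw -73.6 F [-0.5 -0.4 -0. ] w 0.0856 tz [-0.001  0.002 -1.   ] j [-1.28  0.24  0.    1.34  0.    1.57]
shift cm [-12.79 -25.54   9.48] roll -0.6
```

Call:
{"name": "play_rows", "arguments": {"motion": [{"translation": [-2.5,-5,0],"roll": 0,"fingers": 0.1},{"translation": [-5.5,-11,1],"roll": 0,"fingers": 0.1},{"translation": [-8,-16,3],"roll": 0,"fingers": 0.1},{"translation": [-10,-20,5],"roll": 0,"fingers": 0.1},{"translation": [-12,-24,7.5],"roll": -0.5,"fingers": 0.1},{"translation": [-12.8,-25.5,9.5],"roll": -0.5,"fingers": 0.1},{"translation": [-12.8,-25.5,9.5],"roll": -0.5,"fingers": 0.1},{"translation": [-12.8,-25.5,9.5],"roll": -0.5,"fingers": 0.1}]}}

```text
clock: 0.77
eef_pos: [0.3507, -0.2804, 0.1473]
tool_rot: [0.805, -0.594, -0.002, -0.001]
ft_force: [-0.6, -0.4, -1.0]
grip_width: 0.0383
```

Run:
```python
from h import *
t=snap("top","pics/top1.png"); s=snap("side","pics/side1.png")
shift([.350,-.284,.057],-73)
a=cv2.resize(s["pixels"][100:250,270:420,::-1],(600,600),interpolation=cv2.INTER_CUBIC)
b=cv2.resize(s["pixels"][180:260,160:240,::-1],(200,200),interpolation=cv2.INTER_CUBIC)
d=cv2.resize(t["pixels"][170:250,165:245,::-1],(200,200),interpolation=cv2.INTER_CUBIC)
cv2.imwrite("pics/z3.png",np.hstack([a,np.vstack([b,d,d*0])]))
```

```text
t0.87 tcp [ 349.9 -281.8  148.2] yaw -72.8 F [-1.1  0.5  0.2] w 0.0384 tz [-0.004  0.003 -1.   ] j [-0.68  0.22 -0.29  1.07  0.    2.16]
shift cm [0.25 0.03 9.12] roll 0.2
```

View pics/z3.png

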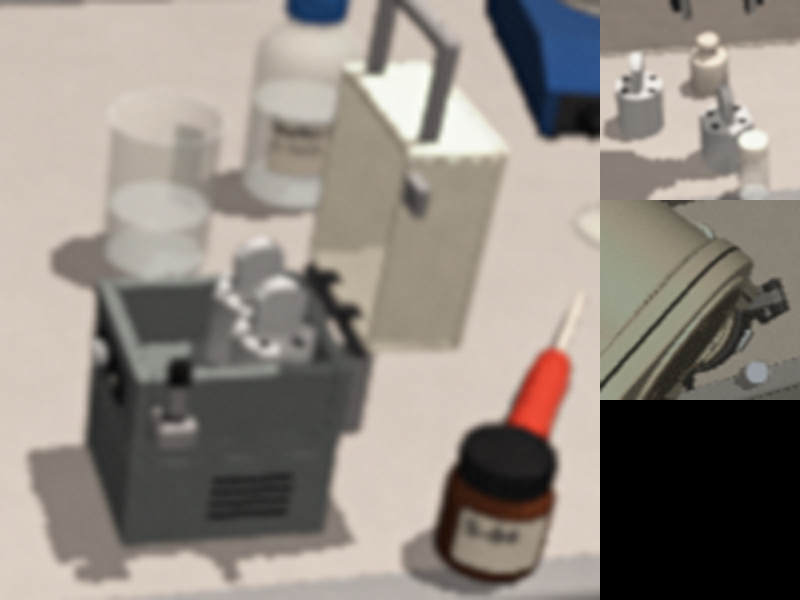

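z3 (side view): the heater is now in the clear. The well's near wall top runs (133,375)–(365,352), the two seated tabs are at (258,265) and (280,300), the rubber cap is at (180,370), and the cover's handle bar runs (395,0)–(450,45). The hex is still standing, with the gripper above it. Descending to grasp.

Call:
{"name": "play_rows", "arguments": {"motion": [{"translation": [0.25,0,3],"roll": 0,"fingers": 0.1},{"translation": [0.25,0,6],"roll": 0,"fingers": 0.1},{"translation": [0.25,0,8],"roll": 0,"fingers": 0.1},{"translation": [0.25,0,9],"roll": 0,"fingers": 0.1},{"translation": [0.25,0,9],"roll": 0,"fingers": 0.1},{"translation": [0.25,0,9],"roll": 0,"fingers": 1},{"translation": [0.25,0,9],"roll": 0,"fingers": 1},{"translation": [0.25,0,9],"roll": 0,"fingers": 1},{"translation": [0.25,0,9],"roll": 0,"fingers": 1},{"translation": [0.25,0,9],"roll": 0,"fingers": 1},{"translation": [0.25,0,9],"roll": 0,"fingers": 1}]}}

```text
clock: 1.78
eef_pos: [0.3509, -0.2875, 0.061]
tool_rot: [0.803, -0.595, 0.001, 0.0]
ft_force: [-0.9, 0.1, 2.4]
grip_width: 0.0069
```

Run:
```python
from h import *
shift([.350,-.284,.20],-73)
s=load("pics/side1.png")
a=np.radians(-77.3); ex=np.array([np.cos(a),np.sin(a)]); ey=np.array([-ex[1],ex[0]])
c0=np.array([.4465,-.4925])
for x,y in[(-51.5,45.5),(-51.5,-45.5),(51.5,-45.5)]:
    P=c0+(ex*x+ey*y)/1e3; u=proj(s,[*P,.1])[0]; print(x,y,"z3 px",((u-[270,100]+.4)*4).round())
q=lambda x,y,z:(onz(s,270+x/4-.4,100+y/4-.4,z)*1e3).round(1)
print(q(100,280,.1),q(133,375,.1),q(365,352,.1))
t=load("pics/top0.png")
```

```text
t1.78 tcp [ 350.9 -287.5   61. ] yaw -73.1 F [-0.9  0.1  2.4] w 0.0069 tz [ 0.001 -0.001 -1.   ] j [-0.69  0.32 -0.41  0.83 -0.    2.16]
shift cm [ -0.34  -0.02 -13.9 ] roll -0.1
-51.5 45.5 z3 px [100. 276.]
-51.5 -45.5 z3 px [140. 379.]
51.5 -45.5 z3 px [357. 368.]
[ 476.2 -432.5  100. ] [ 393.7 -449.1  100. ] [ 427.7 -557.7  100. ]
```

Call:
{"name": "play_rows", "arguments": {"motion": [{"translation": [0,0,-1],"roll": 0,"fingers": 1},{"translation": [0,0,-3],"roll": 0,"fingers": 1},{"translation": [0,0,-6],"roll": 0,"fingers": 1},{"translation": [0,0,-9],"roll": -5,"fingers": 1},{"translation": [1,0,-12],"roll": -12,"fingers": 1},{"translation": [3,-0.5,-14],"roll": -19,"fingers": 1},{"translation": [5,-0.8,-15],"roll": -26,"fingers": 1},{"translation": [7,-1.1,-15],"roll": -33,"fingers": 1},{"translation": [9.5,-1.6,-15],"roll": -40,"fingers": 1},{"translation": [12,-2,-15],"roll": -47,"fingers": 1},{"translation": [14.5,-2.4,-15],"roll": -54,"fingers": 1},{"translation": [16.5,-2.7,-15],"roll": -61,"fingers": 1},{"translation": [18.5,-3,-15],"roll": -68,"fingers": 1},{"translation": [19.5,-3.2,-15],"roll": -75,"fingers": 1},{"translation": [20.3,-3.3,-15],"roll": -81,"fingers": 1},{"translation": [20.7,-3.4,-15],"roll": -85.8,"fingers": 1},{"translation": [20.7,-3.4,-15],"roll": -85.8,"fingers": 1},{"translation": [20.7,-3.4,-15],"roll": -85.8,"fingers": 1},{"translation": [20.7,-3.4,-15],"roll": -85.8,"fingers": 1}]}}

```text
clock: 3.37
eef_pos: [0.4432, -0.4747, 0.2101]
tool_rot: [0.994, 0.11, -0.0, -0.0]
ft_force: [-0.3, -0.1, -1.5]
grip_width: 0.0061
```

Run:
```python
from h import *
s=snap("side","pics/side2.png"); t=snap("top","pics/top2.png")
shift([.4433,-.4758,.15],12.7)
p=s["pixels"][:,:,::-1]
cv2.imwrite("pics/z4.png",cv2.resize(p[60:240,260:420],(640,720),interpolation=cv2.INTER_CUBIC)[:600])
o=bot.get_obs()["eef_pos"]
for z in(-.061,-.021,0): print(z,((proj(s,o+[0,0,z])[0]-[260,60]+.4)*4).round())
```

```text
t3.47 tcp [ 443.2 -474.7  210.4] yaw 12.7 F [ 0.1  0.  -1.2] w 0.0064 tz [-0.  0. -1.] j [-0.82  0.56  0.39  1.4   0.    0.53]
shift cm [-0.01  0.11  6.04] roll -0.0
-0.061 [238. 392.]
-0.021 [247. 315.]
0 [252. 273.]
```

View pics/z4.png

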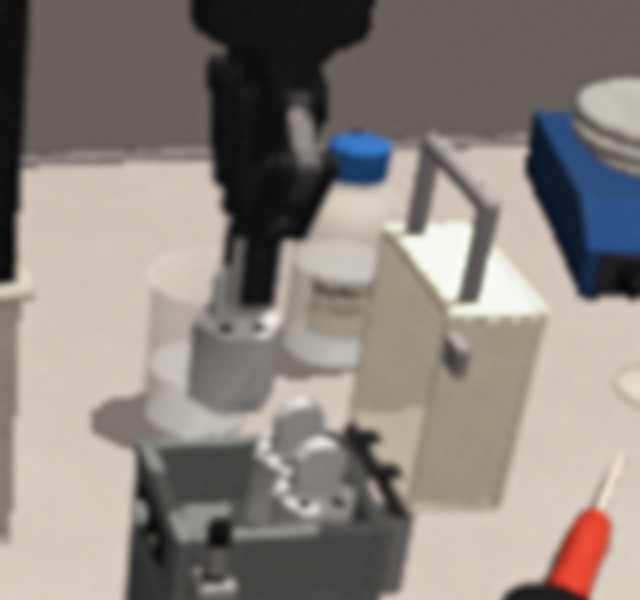

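z4: the block hangs level above the well with its tab at about (230,280) and its body centre near (235,360). It looks shifted left of the finger (258,270), i.e. toward the heater's front. Zooming to measure the offset.

Run:
```python
from h import *
s=load("pics/side2.png");t=load("pics/top2.png")
p=cv2.resize(s["pixels"][100:170,295:345,::-1],(429,600),interpolation=cv2.INTER_CUBIC)
p=cv2.convertScaleAbs(p,alpha=1.4,beta=25)
q=cv2.resize(t["pixels"][120:220,250:310,::-1],(360,600),interpolation=cv2.INTER_CUBIC)
q=cv2.convertScaleAbs(q,alpha=1.4,beta=25)
cv2.imwrite("pics/z5.png",np.hstack([p,q]))
o=bot.get_obs()["eef_pos"]
k=600/70
for z in(-.061,-.021,-.014,.007): print(z,((proj(s,o+[0,0,z])[0]-[295,100]+.4)*k).round())
```

```text
-0.061 [210. 497.]
-0.021 [230. 332.]
-0.014 [233. 302.]
0.007 [244. 211.]
```

View pics/z5.png

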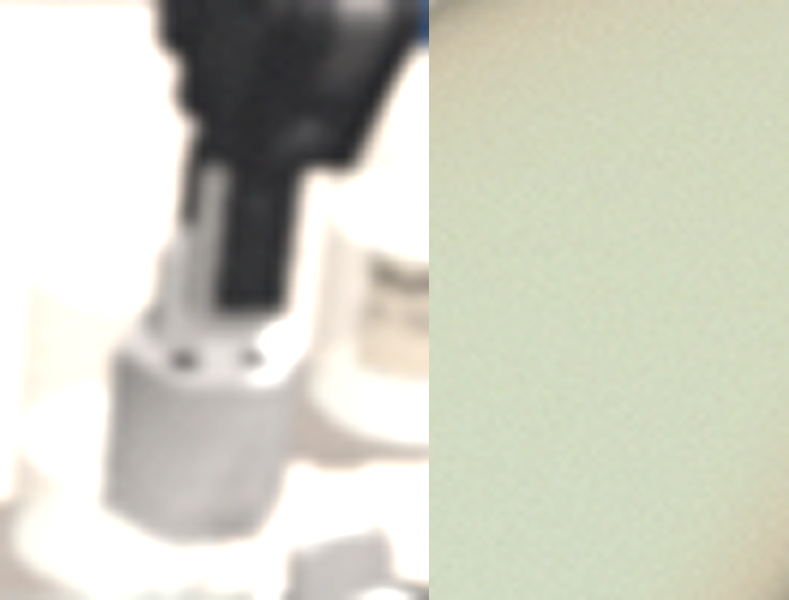

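z5: the block rim spans x 115–302 (centre 208, against 230 expected), so it sits about 4–5 mm toward the front of the TCP. Shift 7 mm rearward, then lower.

Call:
{"name": "play_rows", "arguments": {"motion": [{"translation": [-0.05,0.4,0.5],"roll": 0,"fingers": 1},{"translation": [-0.05,0.7,1.5],"roll": 0,"fingers": 1},{"translation": [-0.05,0.7,2.5],"roll": 0,"fingers": 1},{"translation": [-0.05,0.7,3.5],"roll": 0,"fingers": 1},{"translation": [-0.05,0.7,4],"roll": 0,"fingers": 1},{"translation": [-0.05,0.7,4.5],"roll": 0,"fingers": 1},{"translation": [-0.05,0.7,5],"roll": 0,"fingers": 1},{"translation": [-0.05,0.7,5.5],"roll": 0,"fingers": 1},{"translation": [-0.05,0.7,5.5],"roll": 0,"fingers": 1}]}}

```text
clock: 4.22
eef_pos: [0.4441, -0.4817, 0.1541]
tool_rot: [0.994, 0.111, -0.001, -0.001]
ft_force: [0.3, 0.9, -1.4]
grip_width: 0.0065
```

Run:
```python
from h import *
shift([.4433,-.4758,.127],12.7)
s=snap("side","pics/side3.png")
cv2.imwrite("pics/z6.png",cv2.convertScaleAbs(cv2.resize(s["pixels"][110:210,285:385,::-1],(600,600),interpolation=cv2.INTER_CUBIC),alpha=1.4,beta=15))
```

```text
t4.22 tcp [ 444.1 -481.7  154.1] yaw 12.7 F [ 0.3  0.9 -1.4] w 0.0065 tz [-0.001  0.001 -1.   ] j [-0.83  0.6   0.31  1.29 -0.    0.52]
shift cm [ 0.06 -0.59  2.71] roll 0.0
```

View pics/z6.png

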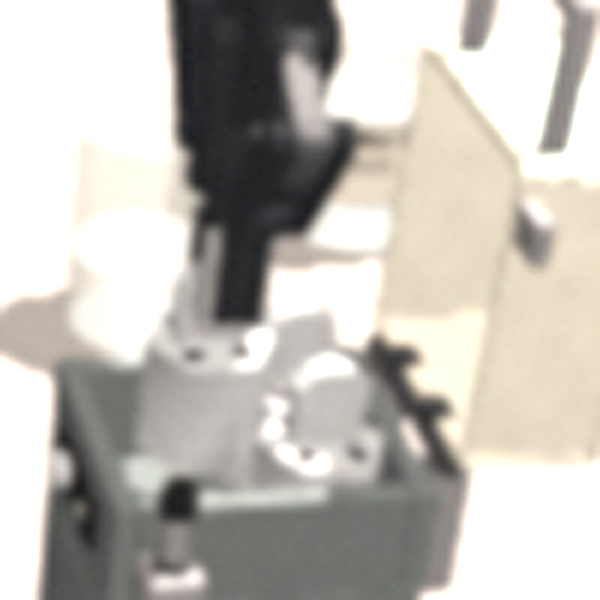

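z6: the block (200,400) is inside the well walls, in front of the rear blocks and clear of the front wall (60–110). Lower to the floor slowly.

Call:
{"name": "play_rows", "arguments": {"motion": [{"translation": [0,0,0.4],"roll": 0,"fingers": 1},{"translation": [0,0,0.8],"roll": 0,"fingers": 1},{"translation": [0,0,1.2],"roll": 0,"fingers": 1},{"translation": [0,0,1.6],"roll": 0,"fingers": 1},{"translation": [0,0,1.9],"roll": 0,"fingers": 1},{"translation": [0,0,2.1],"roll": 0,"fingers": 1},{"translation": [0,0,2.3],"roll": 0,"fingers": 1},{"translation": [0,0,2.3],"roll": 0,"fingers": 1}]}}

```text
clock: 4.93
eef_pos: [0.4442, -0.4819, 0.1317]
tool_rot: [0.994, 0.111, -0.0, -0.0]
ft_force: [-1.1, 0.3, -0.4]
grip_width: 0.0065
```

Call:
{"name": "play_rows", "arguments": {"motion": [{"translation": [0,0,0.1],"roll": 0,"fingers": 1},{"translation": [0,0,0.2],"roll": 0,"fingers": 1},{"translation": [0,0,0.3],"roll": 0,"fingers": 1},{"translation": [0,0,0.3],"roll": 0,"fingers": 1}]}}

```text
clock: 5.27
eef_pos: [0.4444, -0.4821, 0.1292]
tool_rot: [0.994, 0.111, -0.0, -0.0]
ft_force: [-0.2, -0.1, -1.5]
grip_width: 0.006
```

Call:
{"name": "play_rows", "arguments": {"motion": [{"translation": [0,0,0.1],"roll": 0,"fingers": 1},{"translation": [0,0,0.2],"roll": 0,"fingers": 1},{"translation": [0,0,0.2],"roll": 0,"fingers": 1}]}}

```text
clock: 5.52
eef_pos: [0.4443, -0.4821, 0.1271]
tool_rot: [0.994, 0.111, -0.0, -0.0]
ft_force: [-1.6, 0.1, -1.6]
grip_width: 0.0065
```

Call:
{"name": "play_rows", "arguments": {"motion": [{"translation": [0,0,0.1],"roll": 0,"fingers": 1},{"translation": [0,0,0.15],"roll": 0,"fingers": 1},{"translation": [0,0,0.15],"roll": 0,"fingers": 1}]}}

```text
clock: 5.77
eef_pos: [0.4445, -0.4822, 0.1262]
tool_rot: [0.994, 0.111, 0.0, 0.0]
ft_force: [-0.2, -0.7, 0.2]
grip_width: 0.0068
```

Call:
{"name": "play_rows", "arguments": {"motion": [{"translation": [0,0.1,0],"roll": 0,"fingers": 1},{"translation": [0,0.2,0],"roll": 0,"fingers": 1},{"translation": [0,0.3,0],"roll": 0,"fingers": 1},{"translation": [0,0.3,0],"roll": 0,"fingers": 1}]}}

```text
clock: 6.1
eef_pos: [0.4452, -0.485, 0.1261]
tool_rot: [0.994, 0.111, 0.0, -0.0]
ft_force: [1.1, 1.3, 3.0]
grip_width: 0.0067
```

Call:
{"name": "play_rows", "arguments": {"motion": [{"translation": [0,0.1,0],"roll": 0,"fingers": 1},{"translation": [0,0.15,0],"roll": 0,"fingers": 1},{"translation": [0,0.15,0],"roll": 0,"fingers": 1}]}}

```text
clock: 6.35
eef_pos: [0.4455, -0.4863, 0.126]
tool_rot: [0.994, 0.111, 0.0, -0.0]
ft_force: [0.2, 2.3, 3.4]
grip_width: 0.0066
```

Call:
{"name": "play_rows", "arguments": {"motion": [{"translation": [0,0.1,0],"roll": 0,"fingers": 1},{"translation": [0,0.15,0],"roll": 0,"fingers": 1},{"translation": [0,0.15,0],"roll": 0,"fingers": 1}]}}

```text
clock: 6.6
eef_pos: [0.4458, -0.4877, 0.126]
tool_rot: [0.994, 0.111, 0.0, -0.0]
ft_force: [-0.5, 4.7, 4.5]
grip_width: 0.0063
```

Call:
{"name": "play_rows", "arguments": {"motion": [{"translation": [0,0.1,0],"roll": 0,"fingers": 1},{"translation": [0,0.1,0],"roll": 0,"fingers": 1}]}}

```text
clock: 6.77
eef_pos: [0.4459, -0.488, 0.1259]
tool_rot: [0.994, 0.111, 0.0, -0.001]
ft_force: [-1.0, 6.2, 6.0]
grip_width: 0.0066
```

Call:
{"name": "play_rows", "arguments": {"motion": [{"translation": [0,0.1,0],"roll": 0,"fingers": 1},{"translation": [0,0.1,0],"roll": 0,"fingers": 1}]}}

```text
clock: 6.93
eef_pos: [0.4459, -0.4881, 0.1259]
tool_rot: [0.994, 0.111, -0.0, -0.002]
ft_force: [-2.6, 7.9, 7.0]
grip_width: 0.0061
```

Call:
{"name": "play_rows", "arguments": {"motion": [{"translation": [0,0.1,0],"roll": 0,"fingers": 1},{"translation": [0,0.1,0],"roll": 0,"fingers": 1},{"translation": [0,0.05,0],"roll": 0,"fingers": 0.5},{"translation": [0,0.05,0],"roll": 0,"fingers": 0.4},{"translation": [0,0.05,0],"roll": 0,"fingers": 0.4},{"translation": [0,0.05,0],"roll": 0,"fingers": 0.4}]}}

```text
clock: 7.43
eef_pos: [0.4462, -0.4913, 0.1255]
tool_rot: [0.994, 0.111, -0.0, 0.001]
ft_force: [0.1, 0.5, -0.4]
grip_width: 0.0255
```

Call:
{"name": "play_rows", "arguments": {"motion": [{"translation": [0,0,-1.5],"roll": 0,"fingers": 0.4},{"translation": [0,0,-4],"roll": 0,"fingers": 0.4},{"translation": [0,-2,-7],"roll": 0,"fingers": 0.4},{"translation": [0,-6,-9],"roll": 0,"fingers": 0.4},{"translation": [0,-10,-10],"roll": 0,"fingers": 0.4},{"translation": [-3,-14,-10],"roll": 0,"fingers": 0.4},{"translation": [-6,-18,-10],"roll": 7,"fingers": 0.4},{"translation": [-8,-21,-10],"roll": 14,"fingers": 0.4},{"translation": [-8,-21,-10],"roll": 20,"fingers": 0.4}]}}

```text
clock: 8.18
eef_pos: [0.3173, -0.2991, 0.2252]
tool_rot: [0.998, -0.066, -0.002, -0.001]
ft_force: [-0.4, 0.1, -0.5]
grip_width: 0.0257
```

Run:
```python
from h import *
t=snap("top","pics/top4.png"); s=snap("side","pics/side4.png")
shift([.4433,-.4758,.127],12.7)
f=lambda c,a,b,x,y:cv2.resize(c["pixels"][b:b+y,a:a+x,::-1],(400,600) ,interpolation=cv2.INTER_CUBIC)
cv2.imwrite("pics/z7.png",np.hstack([f(t,270,140,64,96),f(s,290,110,80,120)]))
```

```text
t8.28 tcp [ 320.1 -301.9  226.3] yaw -7.3 F [ 0.7 -1.3  1. ] w 0.0253 tz [-0.    -0.001 -1.   ] j [-0.76  0.13 -0.18  1.26 -0.    0.94]
shift cm [14.44 15.68  9.94] roll -20.0
```

View pics/z7.png

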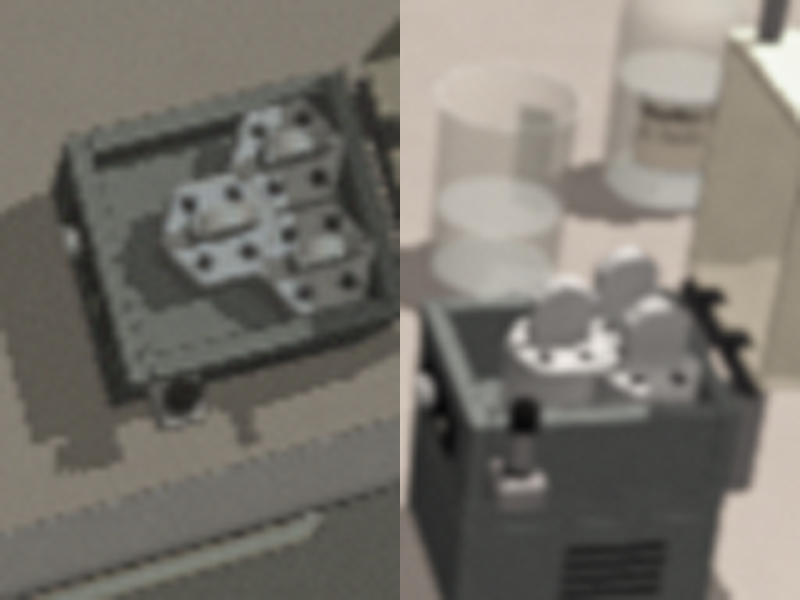

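z7: the new block sits in the notch. Its hole-pattern centre (218,228) lies about 35.6 mm from the left block's (290,153) and 36.1 mm from the right's (319,257). Both should be 36, so it is snug on both. Next, triangulate the handle.

Run:
```python
from h import *
t=load("pics/top0.png"); s=load("pics/side2.png")
T=lambda x,y:ray(t,260+x*134/800-.42,120+y/6-.42); S=lambda x,y:ray(s,260+x/4-.4,60+y/4-.4)
for a,b in[((556,80),(430,138)),((620,305),(492,206)),((588,192),(461,172))]:
    (o1,d1),(o2,d2)=T(*a),S(*b)
    k=np.linalg.lstsq(np.c_[d1,-d2],o2-o1,rcond=None)[0]
    p,q=o1+k[0]*d1,o2+k[1]*d2; print(((p+q)/2*1e3).round(1),"gap",np.linalg.norm(p-q)*1e3)
a=np.radians(-77.3); ex=np.array([np.cos(a),np.sin(a)]);c0=np.array([.4465,-.4925])
for th in(1.4,1.45,1.5,1.55,1.6):
    P=np.r_[c0+ex*(.056-.153*np.cos(th)+.012*np.sin(th)),.104+.153*np.sin(th)+.012*np.cos(th)]
    u=proj(t,P)[0];v=proj(s,P)[0]
    print(th,(P*1e3).round(1),"z1",((u[0]-260+.42)*800/134).round(),((u[1]-120+.42)*6).round(),"z4",((v-[260,60]+.4)*4).round())
```

```text
[ 498.3 -553.9  257.7] gap 3.694695779937986
[ 429.3 -571.4  255.7] gap 1.3008000516856395
[ 463.9 -563.1  256. ] gap 2.1112229805288223
1.4 [ 455.7 -533.3  256.8] z1 488.0 220.0 z4 [397. 173.]
1.45 [ 457.4 -540.8  257.3] z1 513.0 214.0 z4 [414. 172.]
1.5 [ 459.1 -548.2  257.5] z1 538.0 208.0 z4 [431. 171.]
1.55 [ 460.7 -555.7  257.2] z1 562.0 202.0 z4 [448. 171.]
1.6 [ 462.4 -563.2  256.6] z1 586.0 196.0 z4 [464. 172.]
```

Call:
{"name": "play_rows", "arguments": {"motion": [{"translation": [0,2,-2],"roll": 7,"fingers": 0.1},{"translation": [1,4,-4],"roll": 14,"fingers": 0.1},{"translation": [2,7,-6],"roll": 21,"fingers": 0.1},{"translation": [4,10,-7],"roll": 28,"fingers": 0.1},{"translation": [6,13,-7],"roll": 35,"fingers": 0.1},{"translation": [8,16,-7],"roll": 42,"fingers": 0.1},{"translation": [10,18,-7],"roll": 49,"fingers": 0.1},{"translation": [12,20,-7],"roll": 56,"fingers": 0.1},{"translation": [14,22,-7],"roll": 63,"fingers": 0.1},{"translation": [15,23,-7],"roll": 70,"fingers": 0.1},{"translation": [16.1,24.6,-7],"roll": 70,"fingers": 0.1},{"translation": [16.1,24.6,-7],"roll": 70,"fingers": 0.1},{"translation": [16.1,24.6,-7],"roll": 70,"fingers": 0.1}]}}

```text
clock: 9.37
eef_pos: [0.4513, -0.5693, 0.2923]
tool_rot: [0.782, -0.624, -0.001, -0.0]
ft_force: [-0.3, 0.4, -0.5]
grip_width: 0.0387
```

Run:
```python
from h import *
shift([.4483,-.5666,.2515],-77.3)
s=snap("side","pics/side5.png")
cv2.imwrite("pics/z8.png",cv2.resize(s["pixels"][40:190,310:410,::-1],(400,600),interpolation=cv2.INTER_CUBIC))
```

```text
t9.37 tcp [ 451.3 -569.3  292.3] yaw -77.2 F [-0.3  0.4 -0.5] w 0.0387 tz [-0.001  0.001 -1.   ] j [-0.9   0.78  0.99  1.79 -0.    2.02]
shift cm [-0.32  0.23  4.08] roll 0.1
```

View pics/z8.png

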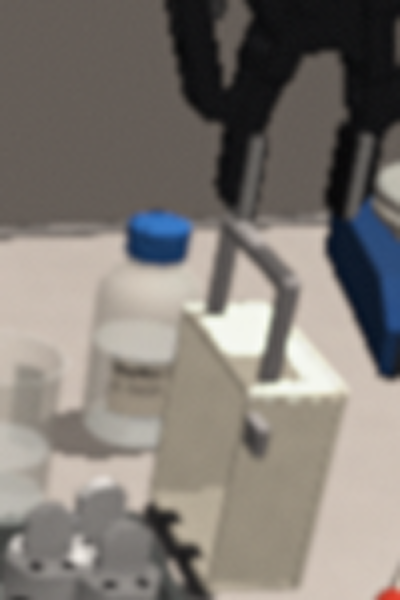

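z8: fingers at x≈245 and 352 above the bar, which runs (228,215)–(292,285), so the jaw centre is a little behind the bar. Checking with projections.

Run:
```python
from h import *
s=load("pics/side5.png"); o=bot.get_obs()["eef_pos"]
a=np.radians(-77.3); ex=np.array([np.cos(a),np.sin(a),0]); ey=np.array([-ex[1],ex[0],0])
z=lambda P:((proj(s,P)[0]-[310,40]+.4)*4).round()
for n,d in dict(tipF=-ex*.026,tipR=ex*.026).items(): print(n,z(o+d+[0,0,-.010]))
print("tcp",z(o)); m=np.array([.4639,-.5631,.256]); print("bar",z(m-ey*.03),z(m),z(m+ey*.03),z(m-ey*.016))
```

```text
tipF [233. 205.]
tipR [349. 202.]
tcp [295. 181.]
bar [288. 280.] [264. 252.] [241. 226.] [276. 266.]
```

Call:
{"name": "play_rows", "arguments": {"motion": [{"translation": [-0.6,0.2,0],"roll": 0,"fingers": -0.2},{"translation": [-0.6,0.2,0],"roll": 0,"fingers": -0.2},{"translation": [-0.6,0.2,0.5],"roll": 0,"fingers": -0.2},{"translation": [-0.6,0.2,1],"roll": 0,"fingers": -0.2},{"translation": [-0.6,0.2,1.5],"roll": 0,"fingers": -0.2},{"translation": [-0.6,0.2,2],"roll": 0,"fingers": -0.2},{"translation": [-0.6,0.2,2.5],"roll": 0,"fingers": -0.2},{"translation": [-0.6,0.2,3],"roll": 0,"fingers": -0.2},{"translation": [-0.6,0.2,3.5],"roll": 0,"fingers": -0.2},{"translation": [-0.6,0.2,4],"roll": 0,"fingers": -0.2},{"translation": [-0.6,0.2,4],"roll": 0,"fingers": -0.2},{"translation": [-0.6,0.2,4],"roll": 0,"fingers": -0.2}]}}

```text
clock: 10.42
eef_pos: [0.4472, -0.562, 0.2552]
tool_rot: [0.781, -0.624, -0.001, -0.0]
ft_force: [0.3, 0.1, 0.1]
grip_width: 0.0513
```

Run:
```python
from h import *
shift([.4483,-.5666,.2515],-77.3)
s=snap("side","pics/side6.png")
cv2.imwrite("pics/z9.png",cv2.resize(s["pixels"][60:160,310:410,::-1],(500,500),interpolation=cv2.INTER_CUBIC))
```

```text
t10.42 tcp [ 447.2 -562.   255.2] yaw -77.3 F [0.3 0.1 0.1] w 0.0513 tz [-0.001  0.001 -1.   ] j [-0.9   0.73  0.81  1.65  0.    2.02]
shift cm [ 0.47 -0.01  0.37] roll 0.0
```

View pics/z9.png

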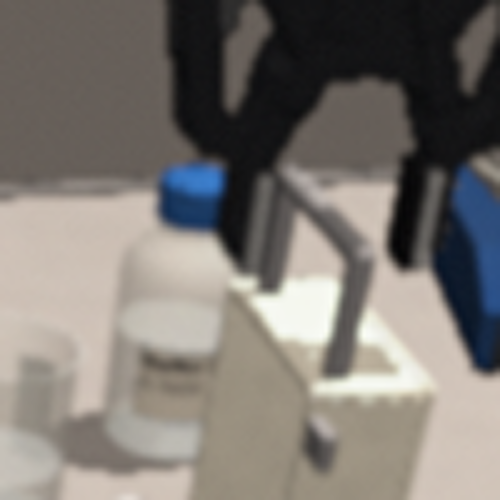

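z9: the fingers straddle the bar, front finger ≈250 and rear ≈415, with the bar near 335, centred. Go down 4 mm and close.

Call:
{"name": "play_rows", "arguments": {"motion": [{"translation": [0,0,0.2],"roll": 0,"fingers": -0.2},{"translation": [0,0,0.4],"roll": 0,"fingers": 0},{"translation": [0,0,0.4],"roll": 0,"fingers": 0.2},{"translation": [0,0,0.4],"roll": 0,"fingers": 0.4},{"translation": [0,0,0.4],"roll": 0,"fingers": 0.6},{"translation": [0,0,0.4],"roll": 0,"fingers": 0.8},{"translation": [0,0,0.4],"roll": 0,"fingers": 1},{"translation": [0,0,0.4],"roll": 0,"fingers": 1},{"translation": [0,0,0.4],"roll": 0,"fingers": 1},{"translation": [0,0,0.4],"roll": 0,"fingers": 1}]}}

```text
clock: 11.3
eef_pos: [0.4474, -0.5625, 0.2522]
tool_rot: [0.781, -0.624, 0.0, 0.0]
ft_force: [0.5, -1.3, 2.3]
grip_width: 0.0083
```

Run:
```python
from h import *
shift([.4483,-.5666,.2515],-77.3)
```

```text
t11.30 tcp [ 447.4 -562.5  252.2] yaw -77.3 F [ 0.5 -1.3  2.3] w 0.0083 tz [ 0.    -0.001 -1.   ] j [-0.9   0.73  0.8   1.64 -0.    2.02]
shift cm [ 0.42 -0.    0.07] roll 0.0
```

Run:
```python
import numpy as np
A=1.575
f=lambda a:(-15.3*np.cos(a)+1.2*np.sin(a),-(15.3*np.sin(a)+1.2*np.cos(a)))
def seg(a,b,n):
    x0,z0=f(a)
    for t in np.linspace(a,b,n+1)[1:]:
        x,z=f(t); print("%.3f: [%.2f,%.2f]"%(t,x-x0,z-z0))
seg(A,1.2,10);print();seg(1.2,.7,14);print();seg(.7,.3,14)
```

```text
1.537: [-0.57,-0.04]
1.500: [-1.15,-0.05]
1.462: [-1.73,-0.05]
1.425: [-2.30,-0.02]
1.387: [-2.87,0.03]
1.350: [-3.44,0.10]
1.312: [-4.01,0.20]
1.275: [-4.58,0.31]
1.238: [-5.14,0.44]
1.200: [-5.69,0.60]

1.164: [-0.52,0.17]
1.129: [-1.04,0.35]
1.093: [-1.55,0.56]
1.057: [-2.05,0.78]
1.021: [-2.54,1.02]
0.986: [-3.02,1.28]
0.950: [-3.50,1.55]
0.914: [-3.96,1.84]
0.879: [-4.42,2.15]
0.843: [-4.86,2.47]
0.807: [-5.29,2.81]
0.771: [-5.71,3.17]
0.736: [-6.11,3.54]
0.700: [-6.50,3.92]

0.671: [-0.30,0.32]
0.643: [-0.60,0.64]
0.614: [-0.88,0.98]
0.586: [-1.16,1.32]
0.557: [-1.42,1.67]
0.529: [-1.68,2.02]
0.500: [-1.92,2.39]
0.471: [-2.16,2.76]
0.443: [-2.38,3.13]
0.414: [-2.59,3.52]
0.386: [-2.80,3.91]
0.357: [-2.99,4.30]
0.329: [-3.17,4.70]
0.300: [-3.33,5.11]
```

Call:
{"name": "play_rows", "arguments": {"motion": [{"translation": [-0.3,0,0],"roll": 0,"fingers": 1},{"translation": [-0.57,0,-0.04],"roll": 0,"fingers": 1},{"translation": [-1.15,0,-0.05],"roll": 0,"fingers": 1},{"translation": [-1.73,0,-0.05],"roll": 0,"fingers": 1},{"translation": [-2.3,0,-0.02],"roll": 0,"fingers": 1},{"translation": [-2.87,0,0.03],"roll": 0,"fingers": 1},{"translation": [-3.44,0,0.1],"roll": 0,"fingers": 1},{"translation": [-4.01,0,0.2],"roll": 0,"fingers": 1},{"translation": [-4.58,0,0.31],"roll": 0,"fingers": 1},{"translation": [-5.14,0,0.44],"roll": 0,"fingers": 1},{"translation": [-5.69,0,0.6],"roll": 0,"fingers": 1},{"translation": [-5.69,0,0.6],"roll": 0,"fingers": 1}]}}

```text
clock: 12.3
eef_pos: [0.434, -0.5054, 0.246]
tool_rot: [0.781, -0.624, -0.001, -0.0]
ft_force: [-2.9, 0.2, 5.3]
grip_width: 0.008
```

Run:
```python
from h import *
shift([.4483,-.5666,.2515],-77.3)
```

```text
t12.30 tcp [ 434.  -505.4  246. ] yaw -77.2 F [-2.9  0.2  5.3] w 0.0080 tz [-0.001  0.001 -1.   ] j [-0.86  0.59  0.54  1.52 -0.    2.06]
shift cm [ 6.29 -0.04 -0.56] roll 0.1
```

Call:
{"name": "play_rows", "arguments": {"motion": [{"translation": [-0.52,0,0.1],"roll": 0,"fingers": 1},{"translation": [-1.04,0,0.25],"roll": 0,"fingers": 1},{"translation": [-1.55,0,0.45],"roll": 0,"fingers": 1},{"translation": [-2.05,0,0.67],"roll": 0,"fingers": 1},{"translation": [-2.54,0,0.9],"roll": 0,"fingers": 1},{"translation": [-3.02,0,1.16],"roll": 0,"fingers": 1},{"translation": [-3.5,0,1.43],"roll": 0,"fingers": 1},{"translation": [-3.5,0,1.43],"roll": 0,"fingers": 1}]}}

```text
clock: 12.97
eef_pos: [0.4264, -0.4715, 0.2301]
tool_rot: [0.781, -0.624, -0.001, 0.0]
ft_force: [-3.1, -1.7, -0.7]
grip_width: 0.0078
```

Run:
```python
from h import *
shift([.4483,-.5666,.2515],-77.3)
```

```text
t12.97 tcp [ 426.4 -471.5  230.1] yaw -77.2 F [-3.1 -1.7 -0.7] w 0.0078 tz [-0.002  0.002 -1.   ] j [-0.84  0.53  0.39  1.43 -0.    2.08]
shift cm [ 9.76 -0.04 -2.15] roll 0.1
```

Call:
{"name": "play_rows", "arguments": {"motion": [{"translation": [-0.46,0.05,0.29],"roll": 0,"fingers": 1},{"translation": [-0.92,0.1,0.6],"roll": 0,"fingers": 1},{"translation": [-1.36,0.1,0.92],"roll": 0,"fingers": 1},{"translation": [-1.79,0.1,1.26],"roll": 0,"fingers": 1},{"translation": [-2.21,0.15,1.62],"roll": 0,"fingers": 1},{"translation": [-2.61,0.15,1.99],"roll": 0,"fingers": 1},{"translation": [-3.0,0.15,2.37],"roll": 0,"fingers": 1},{"translation": [-3.3,0.15,2.69],"roll": 0,"fingers": 1},{"translation": [-3.6,0.15,3.01],"roll": 0,"fingers": 1},{"translation": [-3.6,0.15,3.01],"roll": 0,"fingers": 1}]}}

```text
clock: 13.8
eef_pos: [0.418, -0.4362, 0.2005]
tool_rot: [0.781, -0.624, -0.001, -0.001]
ft_force: [2.5, 1.5, 0.9]
grip_width: 0.0077
```

Run:
```python
from h import *
shift([.4474,-.5625,.2522],-77.3)
```

```text
t13.80 tcp [ 418.  -436.2  200.5] yaw -77.2 F [2.5 1.5 0.9] w 0.0077 tz [ 0.     0.003 -1.   ] j [-0.81  0.47  0.22  1.32  0.    2.11]
shift cm [12.96 -0.08 -5.2 ] roll 0.1
```

Call:
{"name": "play_rows", "arguments": {"motion": [{"translation": [-0.28,-0.05,0.34],"roll": 0,"fingers": 1},{"translation": [-0.56,-0.05,0.68],"roll": 0,"fingers": 1},{"translation": [-0.82,-0.05,1.03],"roll": 0,"fingers": 1},{"translation": [-1.08,-0.05,1.38],"roll": 0,"fingers": 1},{"translation": [-1.32,-0.05,1.75],"roll": 0,"fingers": 1},{"translation": [-1.56,-0.05,2.12],"roll": 0,"fingers": 1},{"translation": [-1.78,-0.05,2.49],"roll": 0,"fingers": 1},{"translation": [-1.99,-0.05,2.88],"roll": 0,"fingers": 1},{"translation": [-2.2,-0.05,3.27],"roll": 0,"fingers": 1},{"translation": [-2.39,-0.05,3.66],"roll": 0,"fingers": 1},{"translation": [-2.57,-0.05,4.06],"roll": 0,"fingers": 1},{"translation": [-2.57,-0.05,4.06],"roll": 0,"fingers": 1}]}}

```text
clock: 14.8
eef_pos: [0.4124, -0.4126, 0.16]
tool_rot: [0.781, -0.624, -0.0, 0.0]
ft_force: [3.0, -0.9, -0.3]
grip_width: 0.0081
```

Run:
```python
from h import *
shift([.4474,-.5625,.2522],-77.3)
f=lambda a:(-15.3*np.cos(a)+1.2*np.sin(a),-(15.3*np.sin(a)+1.2*np.cos(a)))
x0,z0=f(.329)
for a in np.arange(.32,-.01,-.01):
    x,z=f(a); print("%.2f [%.2f %.2f]"%(a,x-x0,z-z0),end=" ")
```

```text
t14.80 tcp [ 412.4 -412.6  160. ] yaw -77.3 F [ 3.  -0.9 -0.3] w 0.0081 tz [-0. -0. -1.] j [-0.79  0.45  0.08  1.2  -0.    2.13]
shift cm [15.39 -0.1  -9.22] roll 0.0
0.32 [-0.05 0.13] 0.31 [-0.11 0.27] 0.30 [-0.17 0.41] 0.29 [-0.23 0.55] 0.28 [-0.28 0.70] 0.27 [-0.33 0.84] 0.26 [-0.39 0.99] 0.25 [-0.44 1.13] 0.24 [-0.48 1.28] 0.23 [-0.53 1.42] 0.22 [-0.58 1.57] 0.21 [-0.62 1.72] 0.20 [-0.66 1.86] 0.19 [-0.71 2.01] 0.18 [-0.75 2.16] 0.17 [-0.78 2.31] 0.16 [-0.82 2.46] 0.15 [-0.86 2.61] 0.14 [-0.89 2.76] 0.13 [-0.92 2.91] 0.12 [-0.95 3.06] 0.11 [-0.98 3.21] 0.10 [-1.01 3.36] 0.09 [-1.04 3.51] 0.08 [-1.06 3.66] 0.07 [-1.09 3.81] 0.06 [-1.11 3.96] 0.05 [-1.13 4.12] 0.04 [-1.15 4.27] 0.03 [-1.17 4.42] 0.02 [-1.18 4.57] 0.01 [-1.20 4.73] -0.00 [-1.21 4.88]
```

Call:
{"name": "play_rows", "arguments": {"motion": [{"translation": [-0.11,-0.05,0.27],"roll": 0,"fingers": 1},{"translation": [-0.23,-0.05,0.55],"roll": 0,"fingers": 1},{"translation": [-0.33,-0.1,0.84],"roll": 0,"fingers": 1},{"translation": [-0.44,-0.1,1.13],"roll": 0,"fingers": 1},{"translation": [-0.53,-0.1,1.42],"roll": 0,"fingers": 1},{"translation": [-0.62,-0.1,1.72],"roll": 0,"fingers": 1},{"translation": [-0.66,-0.1,1.86],"roll": 0,"fingers": 1},{"translation": [-0.71,-0.1,2.01],"roll": 0,"fingers": 1},{"translation": [-0.71,-0.1,2.01],"roll": 0,"fingers": 1},{"translation": [-0.71,-0.1,2.01],"roll": 0,"fingers": 1}]}}

```text
clock: 15.63
eef_pos: [0.4111, -0.4061, 0.1405]
tool_rot: [0.781, -0.625, -0.0, 0.001]
ft_force: [-2.1, -4.6, -0.6]
grip_width: 0.0078
```

Call:
{"name": "play_rows", "arguments": {"motion": [{"translation": [-0.04,0,0.15],"roll": 0,"fingers": 1},{"translation": [-0.07,0,0.3],"roll": 0,"fingers": 1},{"translation": [-0.07,0,0.3],"roll": 0,"fingers": 1}]}}

```text
clock: 15.88
eef_pos: [0.4109, -0.4054, 0.1376]
tool_rot: [0.781, -0.625, -0.0, 0.001]
ft_force: [-3.1, -3.9, 0.0]
grip_width: 0.0079
```

Call:
{"name": "play_rows", "arguments": {"motion": [{"translation": [-0.04,0,0.15],"roll": 0,"fingers": 1},{"translation": [-0.04,0,0.15],"roll": 0,"fingers": 1}]}}

```text
clock: 16.05
eef_pos: [0.4109, -0.4047, 0.1358]
tool_rot: [0.781, -0.625, -0.0, 0.001]
ft_force: [-3.1, -4.8, -2.0]
grip_width: 0.0079
```

Call:
{"name": "play_rows", "arguments": {"motion": [{"translation": [-0.04,0,0.15],"roll": 0,"fingers": 1},{"translation": [-0.04,0,0.15],"roll": 0,"fingers": 1}]}}

```text
clock: 16.22
eef_pos: [0.4107, -0.4043, 0.1341]
tool_rot: [0.781, -0.625, -0.001, 0.001]
ft_force: [-3.2, -6.3, -0.8]
grip_width: 0.0081
```

Call:
{"name": "play_rows", "arguments": {"motion": [{"translation": [0.02,0.05,0.1],"roll": 0,"fingers": 1},{"translation": [0.04,0.05,0.2],"roll": 0,"fingers": 1},{"translation": [0.04,0.05,0.2],"roll": 0,"fingers": 1}]}}

```text
clock: 16.47
eef_pos: [0.4106, -0.4039, 0.1321]
tool_rot: [0.781, -0.624, -0.001, -0.0]
ft_force: [-3.3, -1.9, -1.4]
grip_width: 0.0079
```

Call:
{"name": "play_rows", "arguments": {"motion": [{"translation": [0,0,0.1],"roll": 0,"fingers": 1},{"translation": [-0.02,0,0.2],"roll": 0,"fingers": 1},{"translation": [-0.02,0,0.2],"roll": 0,"fingers": 1}]}}

```text
clock: 16.72
eef_pos: [0.4106, -0.4036, 0.1306]
tool_rot: [0.781, -0.624, -0.001, -0.0]
ft_force: [-4.3, 0.4, 2.1]
grip_width: 0.0078
```

Call:
{"name": "play_rows", "arguments": {"motion": [{"translation": [0,0,0.1],"roll": 0,"fingers": 1},{"translation": [-0.02,0,0.2],"roll": 0,"fingers": 1},{"translation": [-0.02,0,0.2],"roll": 0,"fingers": 1}]}}

```text
clock: 16.97
eef_pos: [0.4106, -0.4034, 0.1292]
tool_rot: [0.781, -0.624, -0.001, -0.0]
ft_force: [-4.9, 1.7, 6.1]
grip_width: 0.008
```

Contact felt: Fz rises 2.8 N/mm below TCP z ≈ 131.3 mm, which matches the rubber (cover ≈ 0.13 rad). Ease back to about 1 N and let go.

Call:
{"name": "play_rows", "arguments": {"motion": [{"translation": [0,0.05,-0.08],"roll": 0,"fingers": 1},{"translation": [0,0.1,-0.16],"roll": 0,"fingers": 1},{"translation": [0,0.1,-0.16],"roll": 0,"fingers": 1},{"translation": [0,0.1,-0.16],"roll": 0,"fingers": 1}]}}

```text
clock: 17.3
eef_pos: [0.4105, -0.4037, 0.1305]
tool_rot: [0.781, -0.624, 0.0, -0.001]
ft_force: [-1.7, 3.7, 4.5]
grip_width: 0.0077
```

Run:
```python
from h import *
for i in range(3): s=snap("side","pics/side7.png"); shift([.4474,-.5625,.2522],-77.3)
```

```text
t17.35 tcp [ 410.5 -403.7  130.5] yaw -77.2 F [-1.2  3.4  4.3] w 0.0073 tz [ 0.001  0.001 -1.   ] j [-0.78  0.46  0.02  1.13  0.    2.14]
shift cm [ 16.3   -0.1  -12.19] roll 0.1
t17.40 tcp [ 410.5 -403.7  130.5] yaw -77.2 F [-2.2  4.8  3.7] w 0.0077 tz [ 0.001  0.001 -1.   ] j [-0.78  0.46  0.02  1.13  0.    2.14]
shift cm [ 16.29  -0.1  -12.19] roll 0.1
t17.45 tcp [ 410.5 -403.6  130.4] yaw -77.2 F [-1.8  3.9  4.9] w 0.0078 tz [ 0.001  0.001 -1.   ] j [-0.78  0.46  0.02  1.13  0.    2.14]
shift cm [ 16.3   -0.1  -12.19] roll 0.1
```

Call:
{"name": "play_rows", "arguments": {"motion": [{"translation": [-0.05,0,-0.05],"roll": 0,"fingers": 1},{"translation": [-0.08,0,-0.1],"roll": 0,"fingers": 1},{"translation": [-0.08,0,-0.1],"roll": 0,"fingers": 1}]}}

```text
clock: 17.7
eef_pos: [0.4105, -0.4038, 0.1313]
tool_rot: [0.781, -0.624, 0.001, -0.0]
ft_force: [0.8, 1.4, 2.0]
grip_width: 0.0078
```

Run:
```python
from h import *
for i in range(3): s=snap("side","pics/side7.png"); shift([.4474,-.5625,.2522],-77.3)
```

```text
t17.75 tcp [ 410.5 -403.8  131.3] yaw -77.3 F [0.9 1.3 1.5] w 0.0078 tz [ 0.001 -0.    -1.   ] j [-0.78  0.46  0.01  1.13  0.    2.14]
shift cm [ 16.3   -0.11 -12.08] roll 0.0
t17.80 tcp [ 410.5 -403.8  131.2] yaw -77.3 F [1.2 0.6 1.3] w 0.0076 tz [ 0.001 -0.    -1.   ] j [-0.78  0.46  0.01  1.13  0.    2.14]
shift cm [ 16.3   -0.11 -12.08] roll 0.0
t17.85 tcp [ 410.5 -403.8  131.3] yaw -77.3 F [0.6 1.2 0.4] w 0.0079 tz [ 0.001 -0.    -1.   ] j [-0.78  0.46  0.02  1.13  0.    2.14]
shift cm [ 16.3   -0.11 -12.08] roll 0.0
```

Fz ≈ 1 N, resting on the stop. Open slowly and withdraw upward.

Call:
{"name": "play_rows", "arguments": {"motion": [{"translation": [0,0,0],"roll": 0,"fingers": 0.7},{"translation": [0,0,0],"roll": 0,"fingers": 0.5},{"translation": [0,0,0],"roll": 0,"fingers": 0.3},{"translation": [0,0,0],"roll": 0,"fingers": 0.1},{"translation": [0,0,0],"roll": 0,"fingers": 0},{"translation": [0,0,0],"roll": 0,"fingers": 0},{"translation": [0,0,0],"roll": 0,"fingers": 0}]}}

```text
clock: 18.43
eef_pos: [0.4098, -0.4036, 0.1313]
tool_rot: [0.781, -0.624, -0.0, 0.0]
ft_force: [0.3, -0.0, -0.3]
grip_width: 0.0432
```

Call:
{"name": "play_rows", "arguments": {"motion": [{"translation": [0,0,-0.5],"roll": 0,"fingers": 0},{"translation": [0,0,-1.5],"roll": 0,"fingers": 0},{"translation": [0,0,-3],"roll": 0,"fingers": 0},{"translation": [0,0,-5],"roll": 0,"fingers": 0},{"translation": [0,0,-8],"roll": 0,"fingers": 0},{"translation": [-4,0,-11],"roll": 0,"fingers": 0},{"translation": [-8,0,-12],"roll": 0,"fingers": 0},{"translation": [-12,0,-12],"roll": 0,"fingers": 0},{"translation": [-14,0,-12],"roll": 0,"fingers": 0},{"translation": [-14,0,-12],"roll": 0,"fingers": 0}]}}

```text
clock: 19.27
eef_pos: [0.3778, -0.2631, 0.2534]
tool_rot: [0.782, -0.623, 0.0, -0.001]
ft_force: [-0.5, 0.4, -0.2]
grip_width: 0.0425
```

Run:
```python
from h import *
t=snap("top","pics/top9.png"); s=snap("side","pics/side9.png")
shift([.4474,-.5625,.2522],-77.3)
cv2.imwrite("pics/z10.png",np.hstack([cv2.resize(t["pixels"][120:260,165:395,::-1],(400,244)),np.zeros((244,1,3),np.uint8),cv2.resize(s["pixels"][110:250,155:400,::-1],(399,244))]))
a=np.radians(-77.3); ex=np.array([np.cos(a),np.sin(a)]);c0=np.array([.4465,-.4925])
for th in(0,.07,.13): 
    P=np.r_[c0+ex*(.056-.153*np.cos(th)+.012*np.sin(th)),.104+.153*np.sin(th)+.012*np.cos(th)]
    print(th,proj(t,P)[0].round(1),proj(s,P)[0].round(1))
```

```text
t19.37 tcp [ 379.4 -266.6  252.9] yaw -77.2 F [-0.7 -1.1  0.1] w 0.0425 tz [ 0.002 -0.002 -1.   ] j [-0.61  0.16 -0.07  1.33 -0.    2.31]
shift cm [30.36 -0.06  0.15] roll 0.1
0 [265.  185.1] [276.3 174.9]
0.07 [265.7 184.3] [277.2 170. ]
0.13 [266.5 183.6] [278.4 165.8]
```

View pics/z10.png

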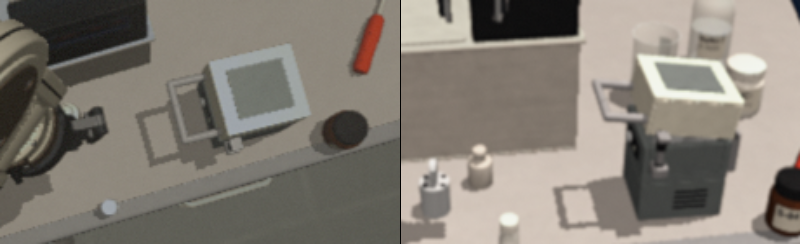

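z10: the cover is down with its ear on the stop (660,150). The handle bar at (600,100) is full-frame (277,167), which is about 0.11–0.13 rad and agrees with the felt contact. The round block, weight and vial stand where they were, and the arm is clear.

```bash
python3 -c "
from h import *
print(bot.job_done())"
```

```text
the job is handed in; nothing more can be done
None
```

I put the hexagonal block into the notch in front of the two blocks already in the well. I then brought the cover down on its handle to the rubber stop, let go, and handed the job in at about 19 s.

- **Block fit:** I pressed the block rearward until it stopped, at about 8 N. In the top view its centre is about 35.6 mm and 36.1 mm from the two neighbours' centres; 36 mm means touching. One pixel is about 2 mm, so the camera alone can't rule out a sub-millimetre gap.
- **Cover:** I felt the stop at about 0.13 rad, pressed it with at most about 6 N vertically in the readings, then eased back to about 1 N before opening the fingers. The handle showed no drop on release. The last picture shows the cover's ear on the stop at about 0.11–0.13 rad.
- **Other things:** The round block, check weight and vial still stand where they were, and the arm is clear of everything.
- **What disagreed:**
  - The camera and arm positions differed by about 4 mm along the heater, and I corrected for that.
  - The cover started nearer 1.58–1.6 rad than the stated 1.5.
  - Side forces on the handle reached about 7 N during closing, because my path was slightly off the hinge arc.

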